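# Hold the spindle collar over its flat

## Robot

A 6-joint arm with a two-finger parallel gripper is mounted at the origin on the work surface. World frame = base frame: x ahead of the robot, y to its left, z up, the work surface at z = 0. Lengths are in mm, angles in rad, forces in N, time in s.
With the tool pointing down it reaches from about 400 to 825 mm from the base axis. Payload 7 kg.
Tool frame: the origin (TCP) lies at the very end of the fingers, on their centre line; the grasp point (between the pads) lies 19 mm behind it; z points along the fingers, y is the direction in which the jaws open and shut (so a half turn about z gives the same grasp; the last joint's range is limited). The gripper opens to 88 mm and grips with 3 to 60 N. Pads are 19 mm wide; open, the fingers measure 130 mm over their backs; the gripper's body (78 mm by 193 mm) begins 47 mm behind the grasp point.
Start: joints at [-0.916, 0.359, 0.012, 0, -1.224, -0.288], TCP at [242.048, -630.086, 205.361] pointing down, gripper open.
Joint ranges: [-3.07, 3.07], [-1.43, 2.12], [-1.02, 1.25], [-3.03, 1.67], [-3.05, -0], [-3.03, 3.03]. Speed limits (rad/s): [2.39, 2.39, 3.01, 3.14, 3.14, 3.14].

## Interface

Orientations are given as a unit quaternion [x, y, z, w].
In Python, from plant import bot gives the robot as it stands. Calls block until the motion is done:
- bot.move_ptp(position, orientation): joint-space move of the TCP to a pose.
- bot.line_to(position, velocity=150, ori=None): straight line of the TCP; ori=None keeps the orientation; velocity is the mean speed in mm/s.
- bot.move_joints(angles): joint-space move.
- bot.move_gripper(opening, force=None): finger opening in mm; force is the grip in N (None keeps the last); returns when the fingers have stopped.
- bot.pause(seconds).
- bot.solve_ik(position, orientation): joint angles nearest the present ones, or None.
- bot.read_state(): the state.
- bot.camera(name): name is "scene" or "top" or "wrist"; returns the picture (420x560x3 uint8, red, green, blue); there is no depth.
- bot.get_calibration(name): a dict with "fx", "fy", "cx", "cy" (pixels), "distortion" ([k1, k2, p1, p2, k3] as OpenCV has them; the pictures are not rectified), "view" (4x4, takes a point from world to camera coordinates); the wrist camera has in their place "T_tool_cam" (4x4, takes a point from camera to tool coordinates, whose origin is the TCP and whose axes are the flange's). Camera axes: x right, y up, looking along -z (the intrinsics and any distortion apply to the point x, -y, -z); pixel columns grow to the right and rows downward; lengths in mm; the calibration is good to about 2 mm. A picture is of the moment at which its call begins: read the wrist's pose just before it. get_calibration takes no time and is no camera call.
A pose or a line that the arm cannot do raises bot.Unreachable and nothing moves.
- bot.close_job(): hands the job in, once; it reports no verdict.
The state is a dict: "t": time; "joint_pos": joint angles; "qvel": joint speeds; "tau": joint torques, N m; "tcp_pos": TCP position; "eef_rot": TCP orientation; "contact_force": force on the tool from outside, world axes, zero at the start; "moment": the same for the moment, N m; "width": finger opening in mm.
Only numpy, scipy, OpenCV 4.12 (cv2) and the standard library are available. Lean on these libraries where they do the work, as an engineer would, in place of code of your own. Each camera call takes 0.05 s, during which the arm holds its last target.

## Task

On the sole-finishing spindle head, pinch the bare upright spindle (your fingers can feel its flat) and turn it until the flat faces straight towards the two-pronged key rest. Then pick up the collar with the set screw, slide it down over the spindle with the screw facing the flat, and press it down on the sprung washer until the washer is fully home. Finish like that, still gripping the collar and holding the washer down so that I can tighten the screw; do not knock over the glass jar or the thread cone.

Things in the scene. Friction and masses are not known exactly. Their poses are not given: they have to be found in the camera images.
- housing: Grey spindle head bolted to the bench (fixed; place and yaw vary). Foot 135 x 100 x 12 mm; on it a round boss, 80 mm wide below, 60 mm at its top, 40 mm above the bench. Origin: on the bench, on the spindle's axis; z up. The two-pronged steel key rest stands on its -x side: prongs 8 x 6 mm, 12 mm apart, centred 66 mm from the axis, tops 64 mm above the bench.
- spindle: Bare upright steel spindle, 20 mm in diameter, tip 104 mm above the bench, last 4 mm tapered to 14 mm. It has one flat; its own -x axis is the way the flat faces. Turns about its axis without limit against a little friction (0.05 N m) and stays where left. Origin as the head's. At the start the flat faces 0.5 to 1.4 rad anticlockwise (from above) of the key rest, so turn it clockwise.
- flat (a point): Middle of the flat's width, 6 mm from the spindle's axis, 85 mm above the bench. The flat runs from the tip down to 56 mm above the bench (the washer hides its foot), 16 mm wide, 4 mm deep: the spindle measures 16 mm across it, 20 mm across the round. Firm pads closed square to the flat settle on it.
- washer (a joint): Brass thrust washer around the spindle, 38 mm in diameter, 5 mm thick, on a spring. Value in m: how far it is pressed down, from 0 (free, top face 66 mm above the bench) to 0.006 (fully home, top face 60 mm above the bench). The spring pushes up with 4 N at 0 and 10 N when fully home, more than the collar's weight.
- collar: Dark steel collar lying flat: 44 mm outside, bore 22 mm, 20 mm high, about 180 g. Origin: centre of its underside, z up. Its set screw lies along its -x axis. It goes down the spindle only with the screw facing the flat, within about 15 degrees. A smaller plain ring without a screw (40 mm across, 12 mm high) lies nearby and is not wanted; the two may have changed places.
- screw_head (a point): Outer end of the collar's set screw: 32 mm from the collar's axis along its -x, 10 mm above its underside. The bright 9 mm head stands out 10 mm from the rim; the 5 mm screw point stands 3.5 mm into the bore, 7.5 mm from the axis.
- jar: Glass jar with a metal lid, 62 mm in diameter, 95 mm high, standing on the bench behind the spindle head. Origin: centre of its underside.
- cone: Blue thread cone, 60 mm wide at its foot, 118 mm high, standing on the bench to the left. Origin: centre of its underside.
Not all that is in view belongs to the job. Leave any red or yellow look-alike of the collar alone.

How it is judged:
By the outcome, as a careful person would: the job done as asked, in the order asked, and still so for the second after the job is handed in, while the arm keeps its last pose, push and grip.
It also fails if it takes over 48 s, if anything falls off the work surface, if the arm or the gripper's body presses on something with over 40 N, if the wrist force passes 120 N, or if a joint passes its speed limit or range.

## Working session

There is one attempt and no reset: what is moved stays moved. The work goes in short steps, each a Python script; the robot and the scene stay as the last script left them, time stands still between calls to the robot, and variables do not carry over. Pictures are saved under pics/ and viewed, and the job is handed in when it is done.

```bash
ls; mkdir -p pics; cat > h.py <<'E'
import numpy as np, cv2
from plant import bot
def save(n,im): cv2.imwrite(f'pics/{n}.png',cv2.cvtColor(im,cv2.COLOR_RGB2BGR))
E
python3 - <<'E'
from h import *
for n in ['scene','top','wrist']:
    im=bot.camera(n); save(n+'0',im); np.save(f'pics/{n}0.npy',im)
    print(n,bot.get_calibration(n))
print(bot.read_state())
E
```

```text
pics
scene {'fx': 521.4823460013176, 'fy': 521.4823460013176, 'cx': 273.6734060172069, 'cy': 206.7956113720601, 'distortion': array([-0.18283242,  0.        ,  0.        ,  0.        ,  0.        ]), 'view': array([[-6.59667755e-01,  7.51341733e-01,  1.80014739e-02,
         2.82388921e+02],
       [-5.83952726e-01, -5.27486587e-01,  6.17055195e-01,
         3.74448239e+02],
       [ 4.73114856e-01,  3.96539406e-01,  7.86713946e-01,
        -1.32130789e+03],
       [ 0.00000000e+00,  0.00000000e+00,  0.00000000e+00,
         1.00000000e+00]])}
top {'fx': 396.9916386630883, 'fy': 396.9916386630883, 'cx': 275.4338840736246, 'cy': 209.93686022375513, 'distortion': array([-0.01923165,  0.        ,  0.        ,  0.        ,  0.        ]), 'view': array([[ 6.41720655e-03, -9.99853131e-01,  1.58913469e-02,
         1.23383397e+02],
       [ 9.90394817e-01,  8.54988759e-03,  1.38003644e-01,
        -5.90811566e+02],
       [-1.38119244e-01,  1.48531097e-02,  9.90304226e-01,
        -7.85735398e+02],
       [ 0.00000000e+00,  0.00000000e+00,  0.00000000e+00,
         1.00000000e+00]])}
wrist 
[... 520 characters left out ...]
        1.00000000e+00]])}
{'t': 0.15, 'joint_pos': array([-9.15909616e-01,  3.59233830e-01,  1.13065468e-02, -2.63302002e-04,
       -1.22407967e+00, -2.88109144e-01]), 'qvel': array([ 0.00047504, -0.00272116,  0.00318643,  0.00294446,  0.00095901,
       -0.00235787]), 'tau': array([-1.10771707e-03, -5.83275676e+01,  2.93290883e+01,  7.00119182e+00,
        8.79400119e-03, -1.28790234e-04]), 'tcp_pos': array([ 241.91559974, -629.76154985,  204.64513751]), 'eef_rot': array([-1.82318477e-01,  9.83239336e-01,  5.95495579e-04, -1.64663582e-04]), 'contact_force': array([-0.36526598,  0.0851006 , -0.69171716]), 'moment': array([ 0.03199262, -0.01843763,  0.04107971]), 'width': 87.52017692036274}
```

View pics/scene0.png

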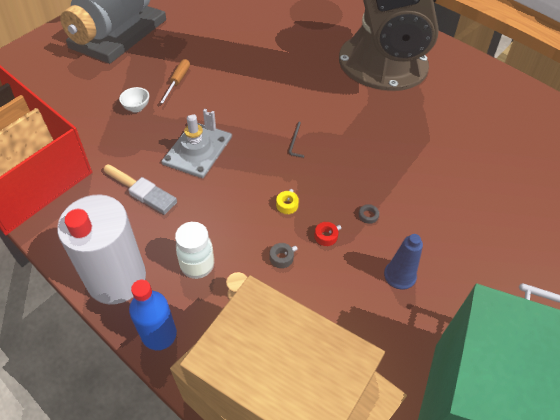

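View pics/top0.png

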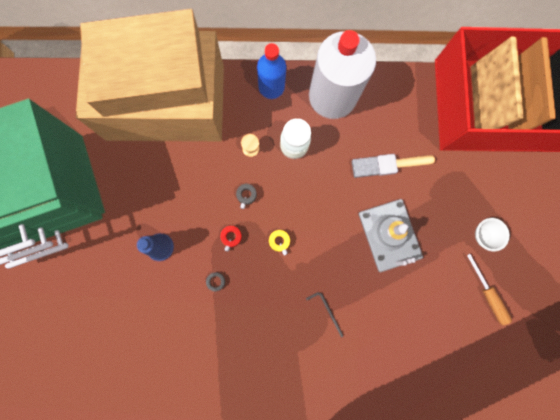

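View pics/wrist0.png

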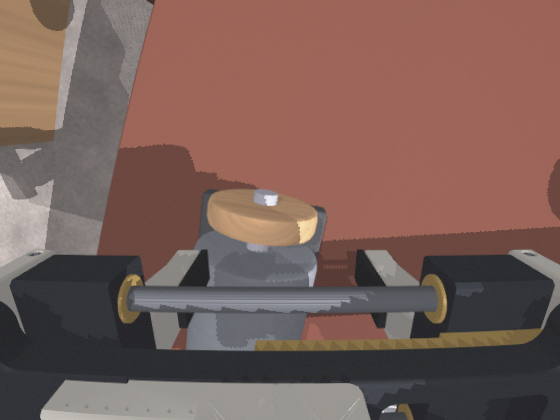

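The top view shows the spindle head near (390,235), the dark collar with its screw at (246,194) and the plain ring at (215,281). The jar is at (296,138), the cone at (155,246) and the decoys are red and yellow. I'll zoom in on these.

```bash
cat >> h.py <<'E'
def cam_pose(name,st=None):
    c=bot.get_calibration(name)
    K=np.array([[c['fx'],0,c['cx']],[0,c['fy'],c['cy']],[0,0,1]]);d=np.array(c['distortion'])
    if name=='wrist':
        from scipy.spatial.transform import Rotation as R
        T=np.eye(4);T[:3,:3]=R.from_quat(st['eef_rot']).as_matrix();T[:3,3]=st['tcp_pos']
        Twc=T@c['T_tool_cam']
    else: Twc=np.linalg.inv(c['view'])
    return K,d,Twc
def rays(name,px,st=None):
    K,d,T=cam_pose(name,st)
    u=cv2.undistortPoints(np.array(px,float).reshape(-1,1,2),K,d).reshape(-1,2)
    v=np.c_[u[:,0],-u[:,1],-np.ones(len(u))]@T[:3,:3].T
    return T[:3,3],v
def onz(name,px,z,st=None):
    o,v=rays(name,px,st); return o+v*((z-o[2])/v[:,2])[:,None]
def proj(name,P,st=None):
    K,d,T=cam_pose(name,st); P=np.array(P,float).reshape(-1,3)
    q=(P-T[:3,3])@T[:3,:3]; q=q*[1,-1,-1]
    return cv2.projectPoints(q,np.zeros(3),np.zeros(3),K,d)[0].reshape(-1,2)
def tri(a,b,sa=None,sb=None):
    o1,v1=rays(*a,sa);o2,v2=rays(*b,sb);v1=v1[0];v2=v2[0]
    s=np.linalg.lstsq(np.c_[v1,-v2],o2-o1,rcond=None)[0]
    p,q=o1+s[0]*v1,o2+s[1]*v2
    return (p+q)/2,np.linalg.norm(p-q)
def crop(im,x0,y0,x1,y1,k):
    return cv2.resize(im[y0:y1,x0:x1],None,fx=k,fy=k,interpolation=cv2.INTER_CUBIC)
E
python3 - <<'E'
from h import *
t=np.load('pics/top0.npy');s=np.load('pics/scene0.npy')
save('z1',np.hstack([crop(t,345,190,435,280,4),crop(s,150,90,240,180,4)]))
save('z2',np.hstack([crop(t,200,175,300,300,4)[:500],cv2.resize(crop(s,255,180,395,280,3),(400,500))*0+crop(s,255,180,355,305,4)]))
E
```

```text
(no output)
```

View pics/z1.png

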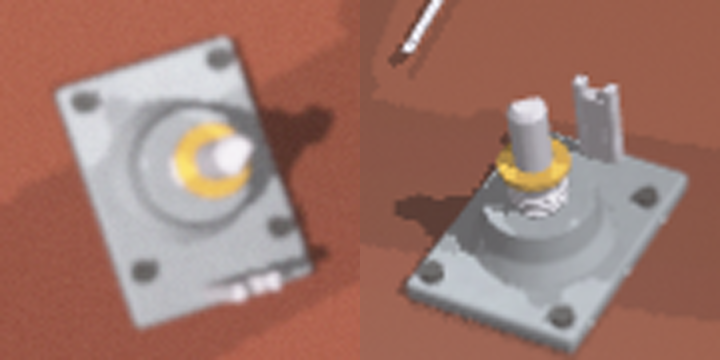

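View pics/z2.png

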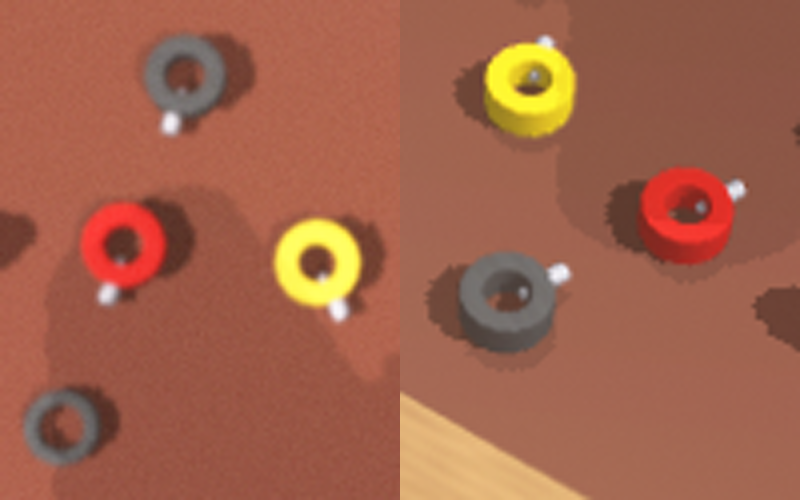

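```bash
python3 - <<'E'
from h import *
z=lambda p,x0,y0:[[(x+.5)/4-.5+x0,(y+.5)/4-.5+y0] for x,y in p]
tc=z([(56,92),(228,38),(312,268),(138,326)],345,190)
C=onz('top',tc,12)
print('foot top',C.round(1), [np.linalg.norm(C[i]-C[i-1]).round(1) for i in range(4)], C.mean(0))
d=(C[2]+C[3]-C[0]-C[1])[:2];print('yaw of -x', np.arctan2(d[1],d[0]))
sc=z([(686,180),(575,345),(407,291)],150-90,90)
S=onz('scene',sc,12);print('scene foot',S.round(1))
# prong tops: top view & scene
pr_t=z([(239,291),(269,281)],345,190); pr_s=z([(580,80),(612,88)],60,90)
print('prongs',onz('top',pr_t,64).round(1),onz('scene',pr_s,64).round(1))
# washer
for n,box in [('top',(385,215,415,250)),('scene',(180,118,210,142))]:
    im=np.load(f'pics/{n}0.npy');hsv=cv2.cvtColor(im,cv2.COLOR_RGB2HSV)
    m=cv2.inRange(hsv,(15,100,90),(35,255,255));mm=m*0;x0,y0,x1,y1=box;mm[y0:y1,x0:x1]=m[y0:y1,x0:x1]
    c=np.vstack(cv2.findContours(mm,cv2.RETR_EXTERNAL,cv2.CHAIN_APPROX_NONE)[0])
    h=cv2.convexHull(c).reshape(-1,2)
    P=onz(n,h,64)[:,:2]; (cx,cy),r=cv2.minEnclosingCircle(P.astype(np.float32)); print('washer',n,cx,cy,r)
    save('wm'+n,mm)
# spindle tip
print('tip top',onz('top',z([(233,153)],345,190),104),'scene',onz('scene',z([(527,108)],60,90),104))
# dark collar
for n,box in [('top',(228,175,265,208)),('scene',(262,238,300,272)),('top',(200,265,232,300)),('scene',(352,200,385,226))]:
    im=np.load(f'pics/{n}0.npy').astype(int);x0,y0,x1,y1=box;w=im[y0:y1,x0:x1]
    m=((w.max(2)-w.min(2))<22)&(w.max(2)<125)
    m=m.astype(np.uint8)*255
    k=cv2.connectedComponentsWithStats(m); i=1+np.argmax(k[2][1:,4]); m=(k[1]==i).astype(np.uint8)
    c=np.vstack(cv2.findContours(m,cv2.RETR_EXTERNAL,cv2.CHAIN_APPROX_NONE)[0]).reshape(-1,2)+[x0,y0]
    print('ring',n,c.min(0),c.max(0),c.mean(0))
    for zz in (10,20): 
        (cx,cy),r=cv2.minEnclosingCircle(onz(n,c,zz)[:,:2].astype(np.float32));print(zz,round(cx,1),round(cy,1),round(r,1))
print('screw', onz('top',z([(170,124)],200,175),10), onz('scene',z([(559,273)],255-100,180),10), tri(('top',z([(170,124)],200,175)),('scene',z([(559,273)],155,180))))
print('jar',onz('top',[(295,126)],95),'cone',onz('top',[(147,244)],118),onz('scene',[(414,240)],118))
E
```

```text
foot top [[ 589.5  -52.2   12. ]
 [ 619.9 -146.9   12. ]
 [ 495.8 -187.5   12. ]
 [ 464.8  -93.1   12. ]] [np.float64(131.2), np.float64(99.5), np.float64(130.5), np.float64(99.4)] [ 542.49611363 -119.93118233   12.        ]
yaw of -x -2.8247542401206673
scene foot [[ 466.5  -89.5   12. ]
 [ 589.8  -47.7   12. ]
 [ 622.5 -140.2   12. ]]
prongs [[ 483.  -130.    64. ]
 [ 488.  -145.4   64. ]] [[ 486.5 -145.7   64. ]
 [ 479.6 -128.4   64. ]]
washer top 548.3187255859375 -119.07172393798828 18.49297523498535
washer scene 546.9799194335938 -116.72111511230469 19.74704933166504
tip top [[ 548.29793638 -115.994944    104.        ]] scene [[ 548.01563863 -114.87236389  104.        ]]
ring top [237 185] [255 204] [246.1754386  194.26315789]
10 628.2 191.0 21.8
20 626.4 190.4 21.6
ring scene [270 243] [293 267] [281.07352941 255.13235294]
10 627.3 191.7 26.3
20 632.4 195.7 25.9
ring top [207 273] [224 290] [215.67346939 281.26530612]
10 442.2 252.3 19.0
20 442.6 251.0 18.8
ring scene [359 205] [378 222] [368.30188679 213.41509434]
10 442.7 255.6 22.4
20 450.1 258.8 22.1
screw [[602.81789658 199.28222149  10.        ]] [[599.24066176 200.33089483  10.        ]] (array([601.58953906, 200.26373988,  12.91114173]), np.float64(2.8496452865489257))
jar [[752.22620084  90.55466079  95.        ]] cone [[513.17819885 366.68408562 118.        ]] [[516.68775393 378.06655807 118.        ]]
```

```bash
cat >> h.py <<'E'
from scipy.spatial.transform import Rotation as R
def look(target,az,el,dist,off):
    """tool pose with wrist cam at az,el,dist from target; off: mm target appears above the image centre"""
    d=np.array([np.cos(az)*np.cos(el),np.sin(az)*np.cos(el),np.sin(el)])
    x=np.array([-np.sin(az),np.cos(az),0]);y=np.cross(d,x)
    T=np.eye(4);T[:3,:3]=np.c_[x,y,d];T[:3,3]=np.array(target)+dist*d-off*y
    t=T@np.linalg.inv(bot.get_calibration('wrist')['T_tool_cam'])
    return t[:3,3],R.from_matrix(t[:3,:3]).as_quat()
def down(yaw): return np.array([np.cos(yaw/2),np.sin(yaw/2),0,0])
E
python3 - <<'E'
from h import *
for el in (35,45):
  for az in (-2.2,-1.87,-1.6):
    p,q=look((548,-116.5,86),az,np.radians(el),260,40); j=bot.solve_ik(p,q); print(el,az,p.round(),None if j is None else np.round(j,2))
for yaw in np.arange(-3.1,3.2,.4):
    j=bot.solve_ik((548,-116,120),down(yaw)); print(round(yaw,2),None if j is None else np.round(j,2))
E
```

```text
35 -2.2 [ 495. -189.   70.] [-0.93  0.7  -0.16 -1.14 -1.52 -2.25]
35 -1.87 [ 522. -202.   70.] [-0.8   0.81  0.12 -1.01 -1.73 -2.33]
35 -1.6 [ 545. -206.   70.] [-0.69  0.91  0.34 -0.92 -1.9  -2.36]
45 -2.2 [ 495. -190.   86.] [-0.86  0.56 -0.18 -1.06 -1.4  -2.39]
45 -1.87 [ 521. -203.   86.] [-0.74  0.69  0.07 -0.93 -1.61 -2.4 ]
45 -1.6 [ 545. -207.   86.] [-0.64  0.79  0.28 -0.84 -1.79 -2.39]
-3.1 [ 0.14  0.24 -0.36  0.   -0.97 -1.67]
-2.7 [ 0.14  0.24 -0.36  0.   -0.97 -1.27]
-2.3 [ 0.14  0.24 -0.36  0.   -0.97 -0.87]
-1.9 [ 0.14  0.24 -0.36  0.   -0.97 -0.47]
-1.5 [ 0.14  0.24 -0.36  0.   -0.97 -0.07]
-1.1 [ 0.14  0.24 -0.36  0.   -0.97  0.33]
-0.7 [ 0.14  0.24 -0.36  0.   -0.97  0.73]
-0.3 [ 0.14  0.24 -0.36  0.   -0.97  1.13]
0.1 [ 0.14  0.24 -0.36  0.   -0.97  1.53]
0.5 [ 0.14  0.24 -0.36  0.   -0.97  1.93]
0.9 [ 0.14  0.24 -0.36  0.   -0.97  2.33]
1.3 [ 0.14  0.24 -0.36  0.   -0.97  2.73]
1.7 None
2.1 [ 0.14  0.24 -0.36  0.   -0.97 -2.75]
2.5 [ 0.14  0.24 -0.36  0.   -0.97 -2.35]
2.9 [ 0.14  0.24 -0.36  0.   -0.97 -1.95]
```

```bash
python3 - <<'E'
from h import *
p,q=look((548,-116.5,86),-1.87,np.radians(45),260,40)
bot.move_ptp(p+[0,0,100],q); print(bot.read_state()['t'])
bot.line_to(p,velocity=150); bot.pause(.15)
st=bot.read_state(); im=bot.camera('wrist'); np.save('pics/w1.npy',im)
import pickle; pickle.dump(st,open('pics/w1.pkl','wb')); print(st['t'],st['tcp_pos'],p)
save('w1',im); print(proj('wrist',[(548,-116.5,104),(548,-116.5,66)],st))
u,v=proj('wrist',[(548,-116.5,86)],st)[0].astype(int); save('w1z',crop(im,u-40,v-40,u+40,v+40,7)); print(u,v)
E
```

```text
2.0917
3.0583 [ 521.73154225 -203.85241274   86.93692691] [ 521.30994038 -203.40621942   85.78417331]
[[281.91683124 151.35278959]
 [281.72426024 185.98362741]]
281 168
```

View pics/w1.png

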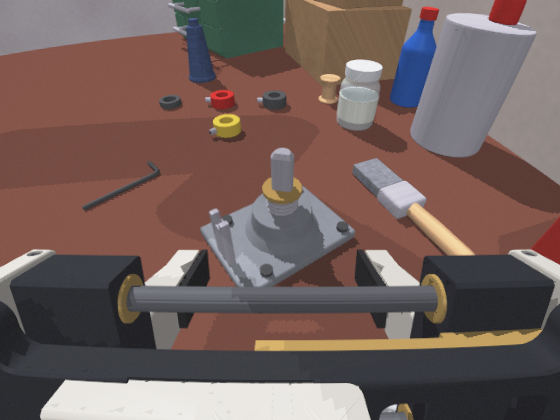

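View pics/w1z.png

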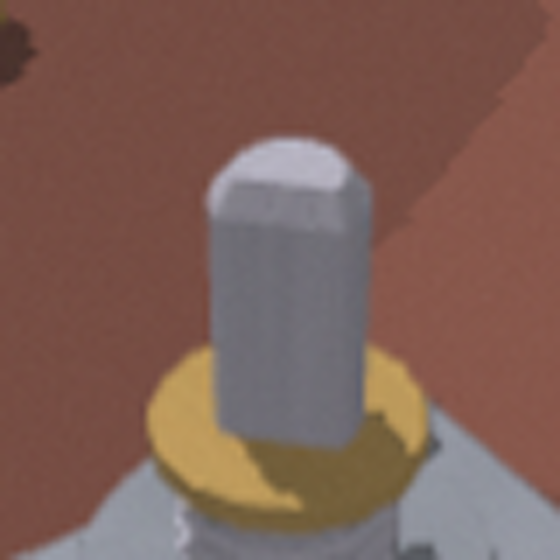

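```bash
python3 - <<'E'
from h import *
import pickle; st=pickle.load(open('pics/w1.pkl','rb'))
z=lambda p:[[(x+.5)/7-.5+241,(y+.5)/7-.5+128] for x,y in p]
for pts,h in [([(218,428),(345,447)],66),([(228,180),(345,192)],104),([(213,218),(340,230)],100)]:
    P=onz('wrist',z(pts),h,st)[:,:2]; d=P[1]-P[0]; n=np.arctan2(-d[0],d[1]) ; n2=np.arctan2(d[1],d[0])-np.pi/2
    print(h,P.round(1),np.linalg.norm(d).round(1),'normal',round(n2,3),'axis est',(P.mean(0)-6*np.array([np.cos(n2),np.sin(n2)])).round(1))
# spindle silhouette axis: ring of washer
print('silh mid bottom',onz('wrist',z([((213+365)/2,380)]),80,st))
im=np.load('pics/w1.npy');hsv=cv2.cvtColor(im,cv2.COLOR_RGB2HSV);m=cv2.inRange(hsv,(15,90,60),(35,255,255));mm=m*0;mm[170:210,250:310]=m[170:210,250:310]
c=np.vstack(cv2.findContours(mm,cv2.RETR_EXTERNAL,cv2.CHAIN_APPROX_NONE)[0]);h=cv2.convexHull(c).reshape(-1,2)
for zz in(66,63.5): print(cv2.minEnclosingCircle(onz('wrist',h,zz,st)[:,:2].astype(np.float32)))
# prongs in wrist
u,v=proj('wrist',[(484.5,-137.5,64)],st)[0].astype(int); print(u,v); save('w1p',crop(im,u-35,v-35,u+35,v+35,8)); 
u,v=proj('wrist',[(628,191,10)],st)[0].astype(int); save('w1c',crop(im,u-35,v-35,u+35,v+35,8));print(u,v)
E
```

```text
66 [[ 537.9 -117.6]
 [ 552.8 -126.1]] 17.2 normal -2.093 axis est [ 548.4 -116.7]
104 [[ 540.1 -117.2]
 [ 552.7 -123.7]] 14.2 normal -2.046 axis est [ 549.1 -115.1]
100 [[ 537.7 -118.7]
 [ 551.6 -125.5]] 15.5 normal -2.028 axis est [ 547.3 -116.7]
silh mid bottom [[ 544.71735357 -127.29053944   80.        ]]
((546.9039916992188, -119.71554565429688), 20.397314071655273)
((547.7936401367188, -116.8745346069336), 20.686992645263672)
217 216
273 100
```

View pics/w1p.png

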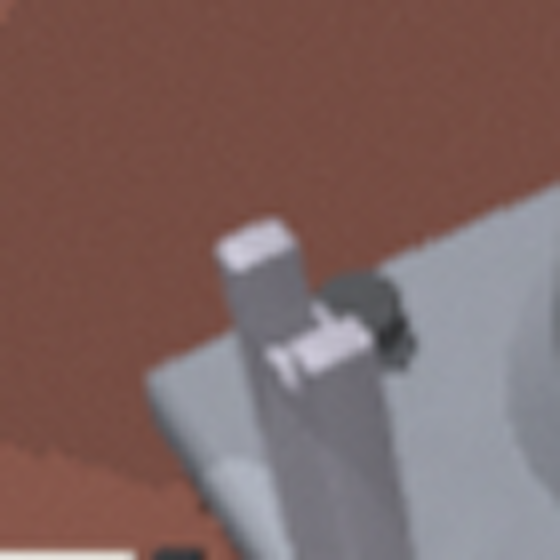

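```bash
python3 - <<'E'
from h import *
import pickle; st=pickle.load(open('pics/w1.pkl','rb'))
z=lambda p:[[(x+.5)/8-.5+182,(y+.5)/8-.5+181] for x,y in p]
P=onz('wrist',z([(257,245),(325,345)]),64,st); print(P, P.mean(0)); m=P.mean(0)[:2]
for S in [(548.1,-116.5)]:
  v=m-S; print(np.linalg.norm(v),np.arctan2(v[1],v[0]))
d=P[0]-P[1];print('perp',np.arctan2(d[1],d[0])-np.pi/2, np.linalg.norm(d))
S=np.array((548.1,-116.5)); print(np.linalg.norm(np.array([484.5,-137.5])-S))
E
```

```text
[[ 482.17660374 -129.55645545   64.        ]
 [ 486.90703101 -146.50597523   64.        ]] [ 484.54181738 -138.03121534   64.        ]
67.10615331435902 -2.814962612560199
perp 0.2721638835159539 17.597248730907744
66.97730959063676
```

View pics/w1c.png

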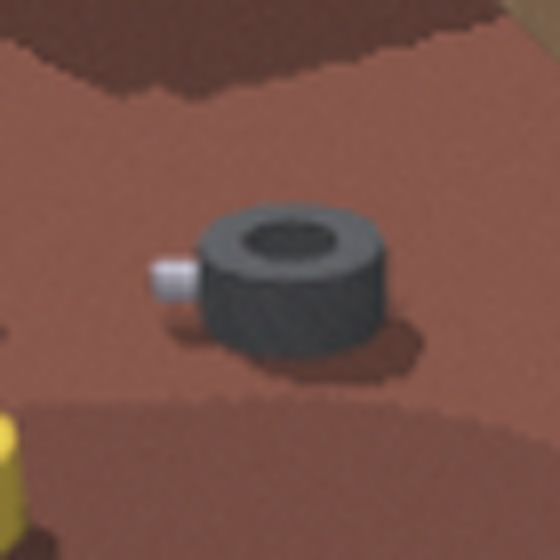

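```bash
cat >> h.py <<'E'
S=np.array([548.0,-116.4]); PHI=-2.05; PHIT=-2.822
def u(a): return np.array([np.cos(a),np.sin(a)])
def stp(tag=''):
    s=bot.read_state(); q=s['eef_rot']; x=R.from_quat(q).as_matrix()[:2,0]
    print(tag,'t',round(s['t'],2),'p',s['tcp_pos'].round(2),'yaw',np.arctan2(x[1],x[0]).round(4),'w',round(s['width'],2),'F',s['contact_force'].round(1),'M',s['moment'].round(2)); return s
E
python3 - <<'E'
from h import *
stp('now')
p=bot.read_state()['tcp_pos']
bot.line_to(p+[0,0,70],velocity=200)
xy=S-2*u(PHI); q=down(PHI+np.pi/2)
bot.move_ptp([*xy,145],q)
bot.line_to([*xy,74],velocity=100); bot.pause(.1); stp('down')
bot.move_gripper(24,10); stp('24')
bot.move_gripper(10,20); bot.pause(.2); stp('closed')
E
```

```text
now t 3.11 p [ 521.66 -203.76   86.87] yaw 1.2772 w 87.69 F [-0.2 -0.4  0.5] M [-2.93  0.89  0.04]
down t 7.47 p [ 549.54 -114.61   74.78] yaw -0.4791 w 87.54 F [-0.1 -0.3  0.2] M [-0.05  0.17  0.03]
24 t 8.62 p [ 548.91 -114.65   73.98] yaw -0.4792 w 23.77 F [-0.3 -0.4  0.7] M [-0.1   0.14  0.05]
closed t 9.16 p [ 548.46 -115.36   73.98] yaw -0.4794 w 15.16 F [-0.  -5.  -0.6] M [-2.02  0.5  -0.04]
```

```bash
sed -i 's/^S=.*; PHI=/S=np.array([547.5,-117.2]); PHI=/' h.py; python3 - <<'E'
from h import *
for f in np.linspace(0,1,5)[1:]:
    a=PHI+(PHIT-PHI)*f
    bot.line_to([*(S-2*u(a)),74],velocity=3,ori=down(a+np.pi/2)) if False else bot.move_ptp([*(S-2*u(a)),74],down(a+np.pi/2))
    stp(f)
bot.pause(.2); stp('end')
im=bot.camera('scene'); save('s2',crop(im,150,90,240,180,6))
E
```

```text
0.25 t 9.46 p [ 548.84 -115.44   73.99] yaw -0.6681 w 14.85 F [-0.1 -0.3 -0.4] M [-0.04  0.14 -0.05]
0.5 t 9.76 p [ 549.23 -115.57   74.01] yaw -0.8582 w 15.0 F [0.9 2.5 0. ] M [ 0.71  0.   -0.1 ]
0.75 t 10.06 p [ 549.6  -115.75   73.99] yaw -1.0501 w 15.1 F [ 0.7  3.7 -0.5] M [ 1.63 -0.37 -0.06]
1.0 t 10.36 p [ 549.94 -115.97   74.02] yaw -1.2447 w 14.87 F [ 1.7  4.9 -1.9] M [ 1.84 -0.56 -0.06]
end t 10.56 p [ 549.93 -116.     74.01] yaw -1.244 w 15.02 F [ 1.9  4.9 -1.1] M [ 1.89 -0.46 -0.13]
```

View pics/s2.png

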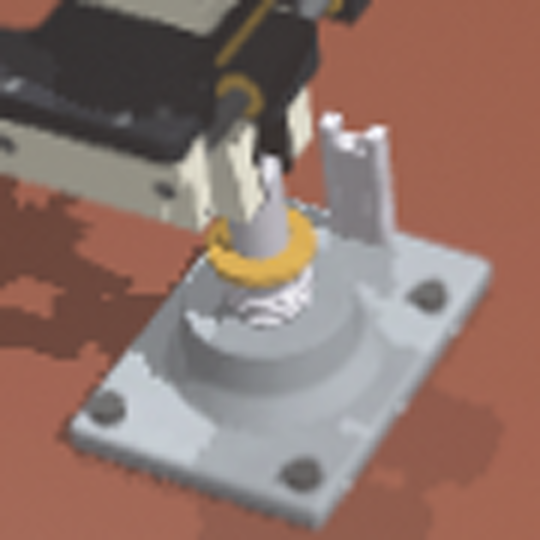

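```bash
sed -i 's/^S=.*; PHI=/S=np.array([547.7,-116.6]); PHI=/' h.py; python3 - <<'E'
from h import *
a=PHIT-.008
bot.move_ptp([*(S-2*u(a)),74],down(a+np.pi/2)); bot.pause(.1); stp('recent')
bot.move_gripper(60,20); stp('open')
for el,dist,off in [(50,270,40),(55,270,30),(60,270,20)]:
  for az in (-2.82,-2.6,-2.4):
    p,q=look((*S,86),az,np.radians(el),dist,off); j=bot.solve_ik(p,q);  print(el,az,p.round(),None if j is None else np.round(j,2))
E
```

```text
recent t 10.96 p [ 549.95 -115.94   74.03] yaw -1.2573 w 14.92 F [ 2.1  2.  -1.8] M [ 0.8  -0.9   0.07]
open t 11.88 p [ 549.59 -116.     73.98] yaw -1.2592 w 59.93 F [-0.2 -0.2 -0.2] M [ 0.01  0.19 -0.03]
50 -2.82 [ 456. -146.  102.] [-0.93  0.19 -0.65 -1.36 -0.95 -2.46]
50 -2.6 [ 464. -165.  102.] [-0.91  0.29 -0.49 -1.21 -1.1  -2.48]
50 -2.4 [ 476. -181.  102.] [-0.87  0.39 -0.34 -1.1  -1.23 -2.48]
55 -2.82 [ 465. -143.  116.] [-0.76  0.08 -0.62 -1.25 -0.82 -2.75]
55 -2.6 [ 473. -160.  116.] [-0.79  0.2  -0.48 -1.13 -1.01 -2.67]
55 -2.4 [ 483. -174.  116.] [-0.78  0.3  -0.34 -1.03 -1.16 -2.63]
60 -2.82 [ 476. -139.  129.] None
60 -2.6 [ 483. -154.  129.] [-0.66  0.13 -0.46 -1.02 -0.92 -2.89]
60 -2.4 [ 492. -166.  129.] [-0.68  0.23 -0.34 -0.96 -1.09 -2.78]
```

```bash
python3 - <<'E'
from h import *
import pickle
bot.line_to([549.6,-116,170],velocity=200)
p,q=look((*S,86),-2.6,np.radians(50),270,40)
bot.move_ptp(p+[0,0,60],q); stp()
bot.line_to(p,velocity=150); bot.pause(.1)
st=bot.read_state(); im=bot.camera('wrist'); np.save('pics/w3.npy',im); pickle.dump(st,open('pics/w3.pkl','wb')); print(st['t'])
uu,v=proj('wrist',[(*S,86)],st)[0].astype(int); print(uu,v); save('w3z',crop(im,uu-40,v-40,uu+40,v+40,7))
uu,v=proj('wrist',[(484.5,-137.5,64)],st)[0].astype(int); print(uu,v); save('w3p',crop(im,uu-35,v-35,uu+35,v+35,8))
save('w3',im)
E
```

```text
t 14.91 p [ 464.39 -165.18  162.17] yaw 0.5445 w 60.01 F [ 0.3 -0.2 -0.2] M [-1.53  2.5   0.02]
15.5583
282 171
265 242
```

View pics/w3z.png

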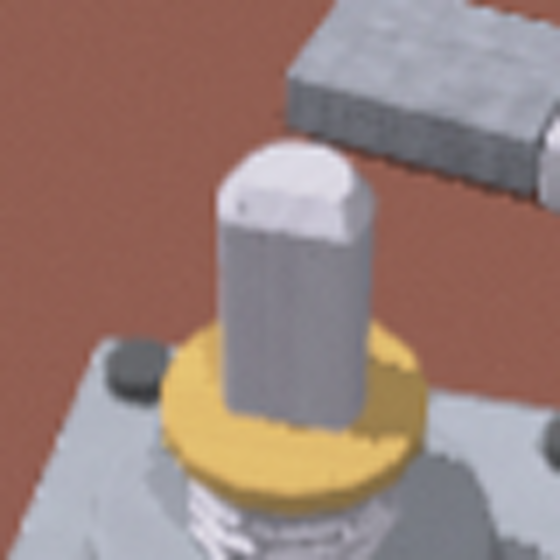

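View pics/w3.png

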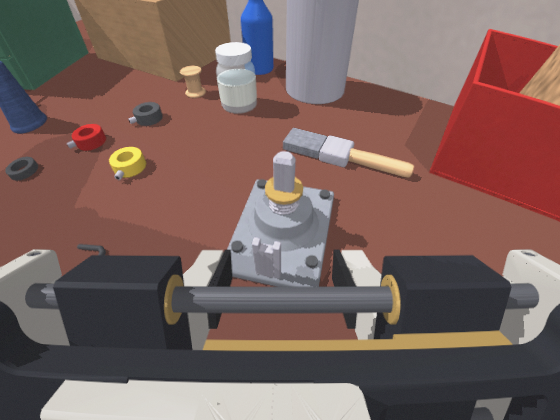

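```bash
python3 - <<'E'
from h import *
import pickle; st=pickle.load(open('pics/w3.pkl','rb'))
z=lambda p:[[(x+.5)/7-.5+242,(y+.5)/7-.5+131] for x,y in p]
for pts,h in [([(225,408),(348,428)],66),([(222,225),(350,243)],100)]:
    P=onz('wrist',z(pts),h,st)[:,:2]; d=P[1]-P[0]; n2=np.arctan2(d[1],d[0])-np.pi/2
    print(h,np.linalg.norm(d).round(1),'normal',round(n2,3),'axis est',(P.mean(0)-6*np.array([np.cos(n2),np.sin(n2)])).round(1))
E
```

```text
66 17.4 normal -2.821 axis est [ 549.1 -117.4]
100 16.4 normal -2.808 axis est [ 547.9 -117.7]
```

View pics/w3p.png

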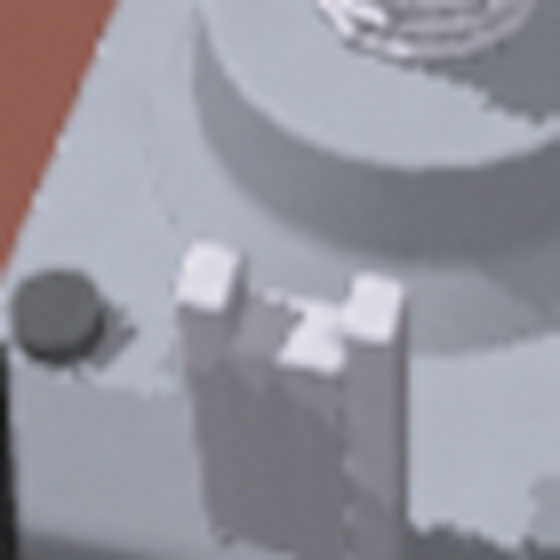

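```bash
python3 - <<'E'
from h import *
import pickle
stt=pickle.load(open('pics/w3.pkl','rb'))
P=onz('wrist',[[(x+.5)/8-.5+230,(y+.5)/8-.5+207] for x,y in [(209,277),(374,308)]],64,stt);v=P.mean(0)[:2]-[548.2,-117.2];print('rest dir',np.arctan2(v[1],v[0]),np.linalg.norm(v))
bot.move_gripper(62,20) if False else None
p=bot.read_state()['tcp_pos']; bot.line_to(p+[0,0,50],velocity=200)
q=down(-3.468)
bot.move_ptp([628,191,100],q); bot.pause(.1)
st=stp('hover'); st=bot.read_state(); im=bot.camera('wrist'); np.save('pics/w4.npy',im); pickle.dump(st,open('pics/w4.pkl','wb'))
uu,v=proj('wrist',[(628,191,20)],st)[0].astype(int); print(uu,v); save('w4z',crop(im,uu-50,v-50,uu+50,v+50,6))
E
```

```text
rest dir -2.8208909481545503 66.93906373097363
hover t 17.81 p [627.88 188.99  99.76] yaw 2.8119 w 60.04 F [-0.9 -0.1 -0.4] M [-0.1  -0.06  0.01]
284 214
```

View pics/w4z.png

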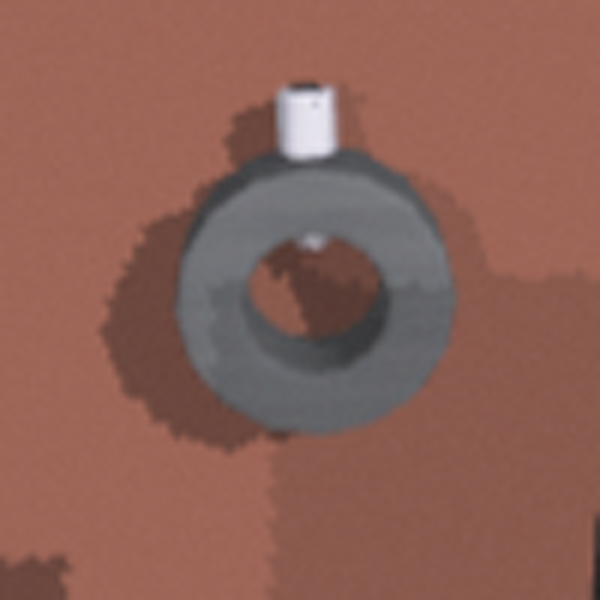

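```bash
python3 - <<'E'
from h import *
import pickle; st=pickle.load(open('pics/w4.pkl','rb'))
z=lambda p:[[(x+.5)/6-.5+234,(y+.5)/6-.5+164] for x,y in p]
E=onz('wrist',z([(177,300),(455,300),(316,433),(316,167)]),20,st);print(E.round(1),np.linalg.norm(E[0]-E[1]),np.linalg.norm(E[2]-E[3]))
c=onz('wrist',z([(316,301)]),20,st)[0];s=onz('wrist',z([(306,90)]),11,st)[0];b=onz('wrist',z([(307,155)]),11,st)[0];i=onz('wrist',z([(314,242)]),10,st)[0]
print(c,s,b,i)
for a,bb in [(c,s),(c,b),(i,s)]:
    d=(bb-a)[:2];print(np.linalg.norm(d),np.arctan2(d[1],d[0]))
E
```

```text
[[620.8 172.2  20. ]
 [634.8 212.8  20. ]
 [648.6 185.4  20. ]
 [607.9 199.2  20. ]] 42.905594765725766 42.949652408900874
[627.95130634 192.41253576  20.        ] [597.88750386 201.08750162  11.        ] [607.62083832 197.94204957  11.        ] [621.52381068 194.39994207  10.        ]
31.29036995407393 2.8606715560225697
21.06901641216215 2.8760347579687537
24.564170106335983 2.8658635792322493
```

```bash
python3 - <<'E'
from h import *
import pickle
q=down(-3.417)
bot.move_ptp([628,192,70],q)
bot.line_to([628,192,3],velocity=60); stp('down')
bot.move_gripper(30,45); bot.pause(.1); stp('grip')
bot.line_to([628,192,130],velocity=150); stp('lift')
st=bot.read_state(); im=bot.camera('wrist'); np.save('pics/w5.npy',im); pickle.dump(st,open('pics/w5.pkl','wb'))
save('w5',im)
E
```

```text
down t 19.38 p [628.35 192.18   3.49] yaw 2.8662 w 59.6 F [-0.2 -0.2 -0.1] M [-0.02 -0.01 -0.02]
grip t 20.2 p [628.02 191.99   3.  ] yaw 2.8662 w 30.21 F [-0.4 -0.3 -0.2] M [-0.09 -0.    0.01]
lift t 21.2 p [627.36 191.73 128.95] yaw 2.866 w 30.12 F [-0.9 -0.5 -0.3] M [-0.07  0.02 -0.  ]
```

View pics/w5.png

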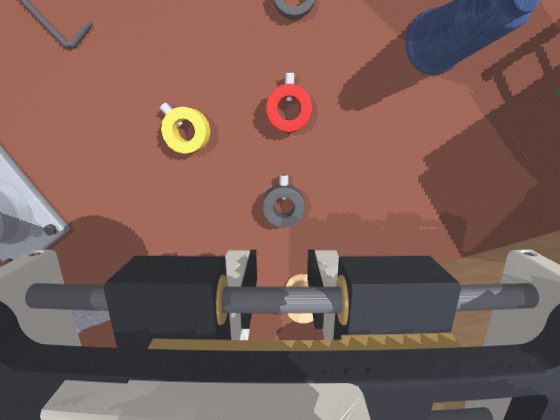

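```bash
python3 - <<'E'
from h import *
import pickle; st=pickle.load(open('pics/w5.pkl','rb'))
print(onz('wrist',[(284,206)],20,st),onz('wrist',[(284,180)],10,st)); print(proj('wrist',[(628,192,20),st['tcp_pos']],st))
bot.camera
im=bot.camera('scene'); save('s6',crop(im,230,150,400,300,4)); stp()
E
```

```text
[[627.27272306 193.16085718  20.        ]] [[603.21137492 199.99390434  10.        ]]
[[283.09974627 206.95792081]
 [282.96436046 250.29014228]]
 t 21.3 p [627.31 191.66 128.61] yaw 2.866 w 29.69 F [ 0.4  0.5 -0.3] M [-0.01 -0.05 -0.01]
```

View pics/s6.png

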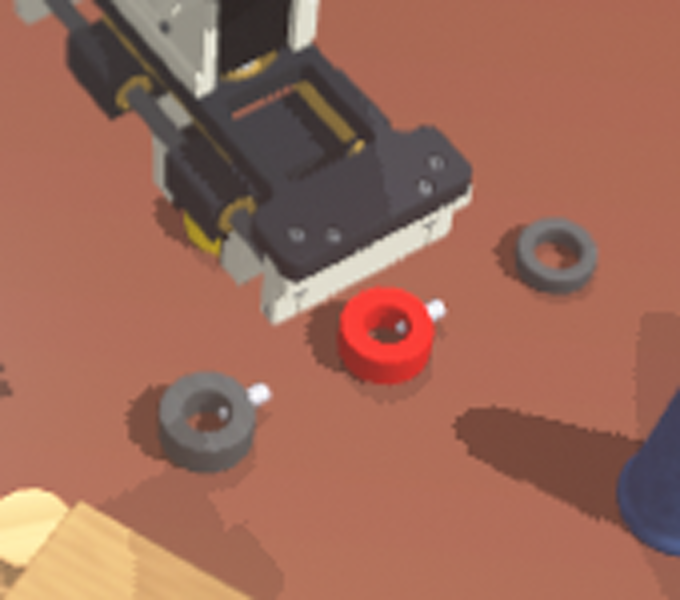

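```bash
python3 - <<'E'
from h import *
s=stp(); p=s['tcp_pos']
print(proj('scene',[p,p+[0,0,66]]), (proj('scene',[p,p+[0,0,66]])-[230,150])*4, s['joint_pos'])
w=bot.camera('wrist'); save('w7',w); save('w7z',crop(w,200,150,360,310,5)); print(proj('wrist',[p],s))
t=bot.camera('top'); save('t7',crop(t,190,130,320,260,6)); print((proj('top',[p])-[190,130])*6)
E
```

```text
t 21.3 p [627.31 191.66 128.61] yaw 2.866 w 29.69 F [ 0.4  0.5 -0.3] M [-0.01 -0.05 -0.01]
[[282.83757936 215.17014884]
 [284.21271831 189.0225655 ]] [[211.35031744 260.68059536]
 [216.85087323 156.09026202]] [ 5.93094070e-01  3.83356090e-01 -1.32853900e-01 -3.09257799e-04
 -1.05679142e+00 -2.43931142e+00]
[[282.96436411 250.29010441]]
[[313.0781635  319.62983005]]
```

View pics/w7z.png

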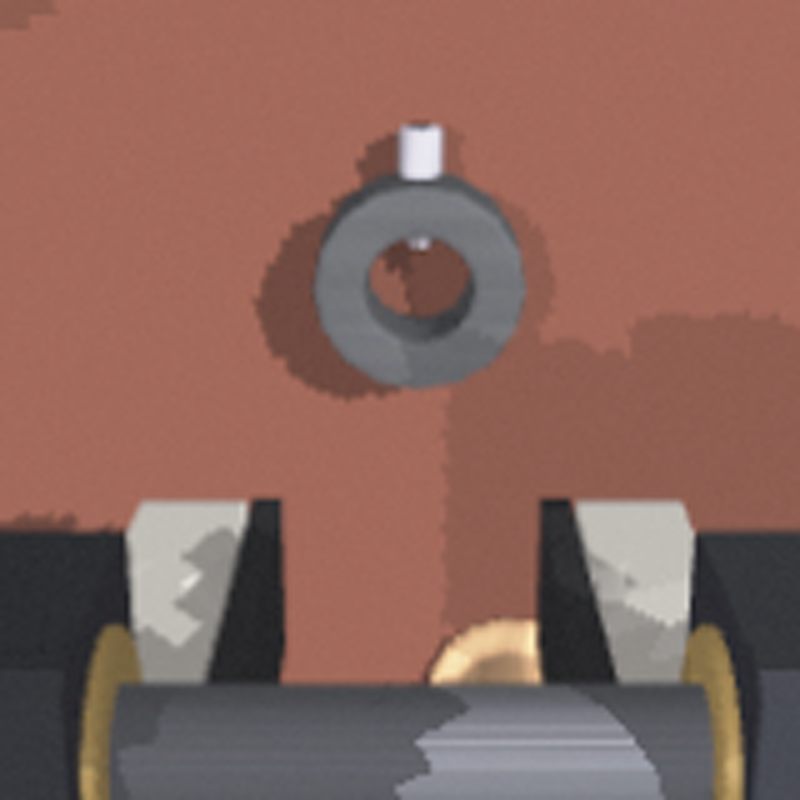

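View pics/t7.png

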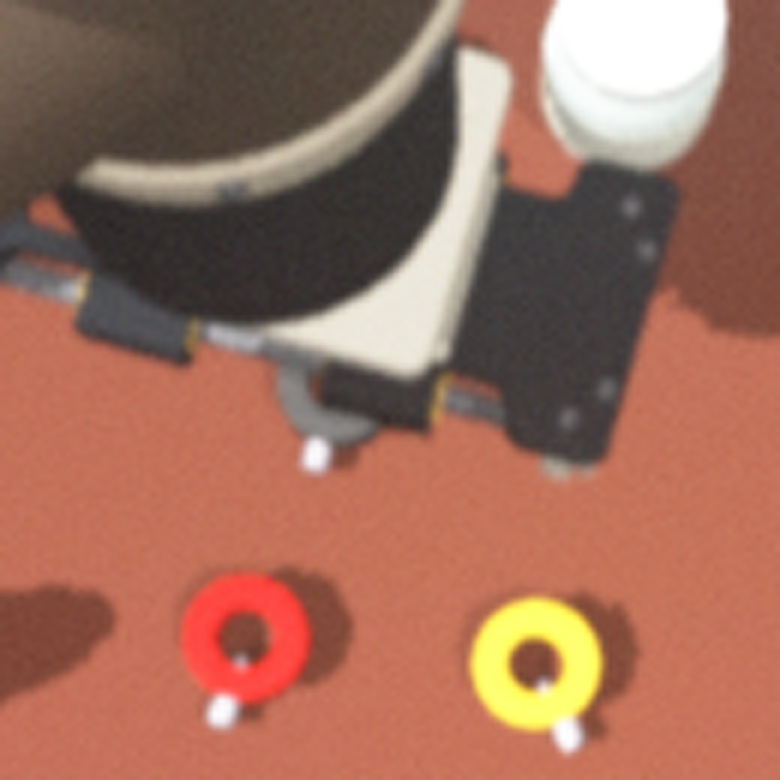

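```bash
python3 - <<'E'
from h import *
bot.move_gripper(64,45); stp('open')
bot.line_to([627.8,192.3,2],velocity=150); s=stp('down')
save('s8',crop(bot.camera('scene'),230,180,390,300,5)); 
w=bot.camera('wrist'); save('w8',w); stp()
E
```

```text
open t 22.18 p [627.98 191.98 130.03] yaw 2.8662 w 64.3 F [0.  0.2 1.5] M [-0.08  0.02 -0.01]
down t 23.18 p [628.49 192.66   2.9 ] yaw 2.8665 w 64.12 F [-0.  -0.4 -0.1] M [-0.02 -0.   -0.02]
 t 23.27 p [628.57 192.73   3.28] yaw 2.8663 w 64.03 F [ 1.  -1.  -0.4] M [-0.04 -0.09  0.01]
```

View pics/w8.png

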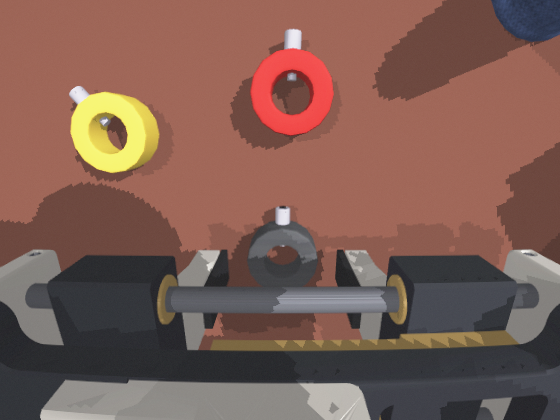

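View pics/s8.png

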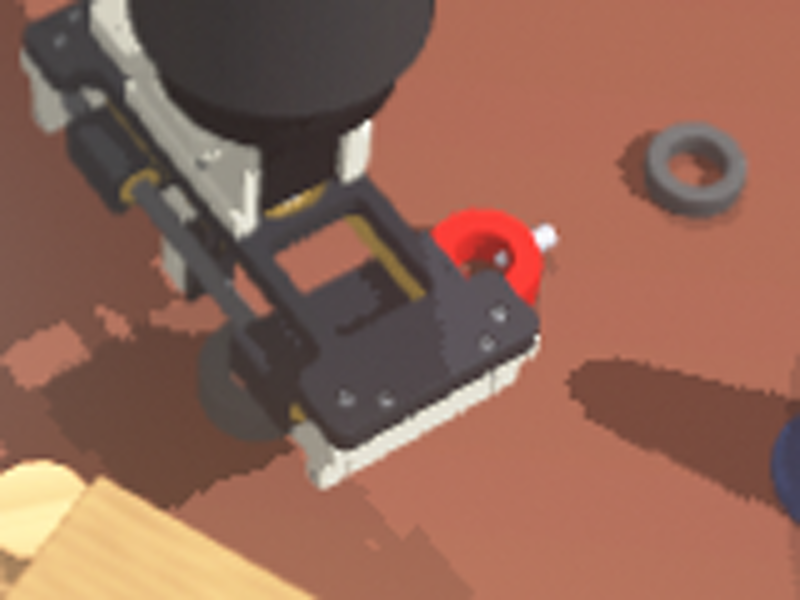

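```bash
python3 - <<'E'
from h import *
bot.move_gripper(42,20); stp('42')
w=bot.camera('wrist'); save('w9',crop(w,170,200,400,340,3))
E
```

```text
42 t 23.9 p [627.78 192.28   1.95] yaw 2.8662 w 41.94 F [ 0.   0.2 -0.4] M [-0.03 -0.04  0.01]
```

View pics/w9.png

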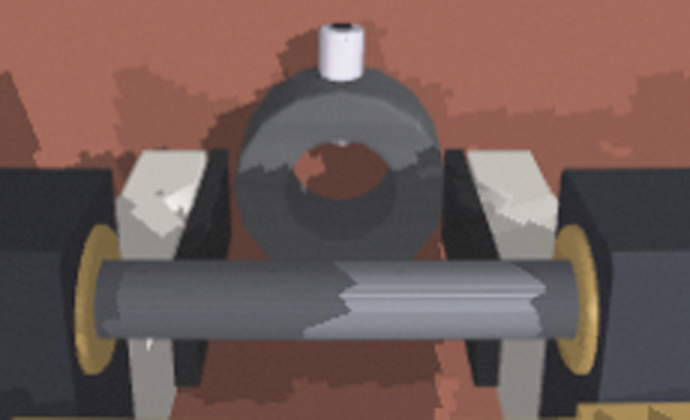

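```bash
python3 - <<'E'
from h import *
bot.move_gripper(38,30); stp('38')
w=bot.camera('wrist'); save('w10',crop(w,170,200,400,340,3))
E
```

```text
38 t 24.3 p [627.8  192.31   1.99] yaw 2.8663 w 38.26 F [-0.3 -0.1  0.1] M [-0.11 -0.01 -0.02]
```

View pics/w10.png

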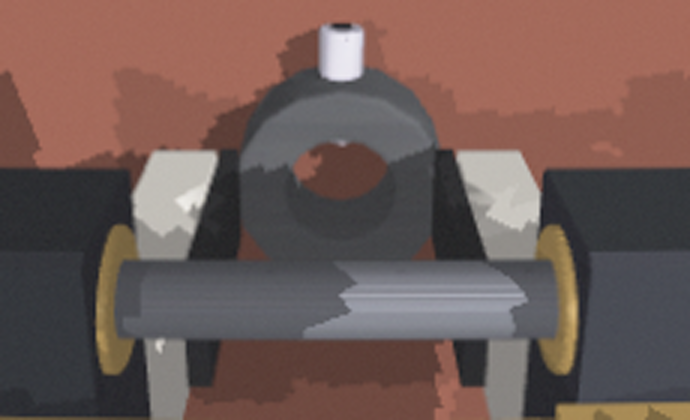

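```bash
python3 - <<'E'
from h import *
p=np.array([549.95,-116,74.]); a=-2.82
for off in (-8-9,8+9):   # finger inner faces / pads +-; along jaw axis, pad corners +-9.5
  for sx in (-9.5,9.5):
    for z in (74,84,94):
      P=[*(p[:2]+off*u(a)+sx*u(a+np.pi/2)),z]; print(off,sx,z,((proj('scene',[P])-[150,90])*6)[0].round())
E
```

```text
-17 -9.5 74 [251. 267.]
-17 -9.5 84 [248. 245.]
-17 -9.5 94 [245. 223.]
-17 9.5 74 [202. 252.]
-17 9.5 84 [198. 230.]
-17 9.5 94 [195. 208.]
17 -9.5 74 [299. 203.]
17 -9.5 84 [296. 182.]
17 -9.5 94 [294. 160.]
17 9.5 74 [250. 188.]
17 9.5 84 [247. 167.]
17 9.5 94 [244. 145.]
```

The "grip" closed above the collar. Both the scene and wrist views put the real fingertips about 20 mm behind the reported TCP. At TCP z≈2 the tips pass just over the 20 mm collar, so I'll go deeper in stages and watch the force.

```bash
python3 - <<'E'
from h import *
bot.line_to([627.8,192.3,12],velocity=150)
bot.move_gripper(60,45)
for z in (-5,-10,-14):
    bot.line_to([627.8,192.3,z],velocity=60); s=stp(z)
    if abs(s['contact_force'][2])>5: print('contact'); break
bot.move_gripper(30,50); stp('grip')
w=bot.camera('wrist'); save('w11',crop(w,170,180,400,340,3))
E
```

```text
-5 t 25.66 p [627.38 192.    -5.78] yaw 2.8662 w 59.81 F [ 0.  -1.1 -0.3] M [-0.08 -0.06  0.02]
-10 t 25.91 p [627.61 192.23 -10.31] yaw 2.8662 w 60.11 F [ 0.6  0.2 -0.8] M [-0.03 -0.08  0.01]
-14 t 26.16 p [627.62 192.19 -14.24] yaw 2.8662 w 59.98 F [-0.7 -0.3  0.3] M [-0.03 -0.05 -0.01]
grip t 26.61 p [627.95 192.45 -13.85] yaw 2.8663 w 42.92 F [0.7 0.3 1.1] M [ 0.11 -0.06 -0.01]
```

View pics/w11.png

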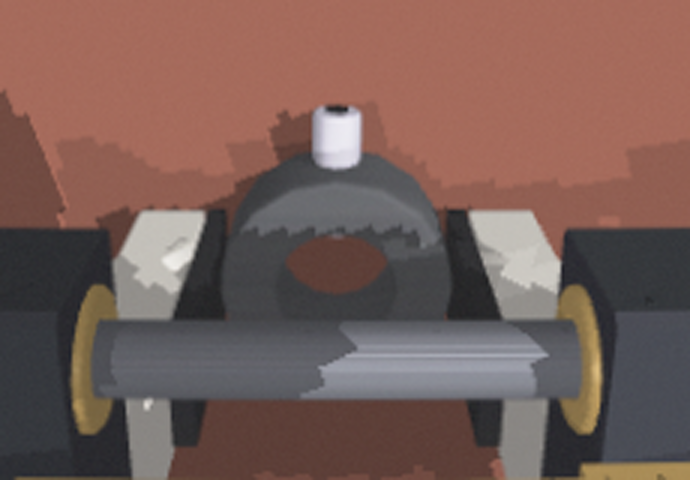

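```bash
sed -i 's/^S=.*; PHI=/S=np.array([548.0,-116.8]); PHI=/' h.py; python3 - <<'E'
from h import *
import pickle
bot.line_to([627.8,192.3,118],velocity=200); stp('lift')
q=down(-2.82)
bot.move_ptp([*S,110],q); bot.pause(.15); st=stp('hover'); st=bot.read_state()
w=bot.camera('wrist'); save('w12',crop(w,160,150,420,340,3)); np.save('pics/w12.npy',w); pickle.dump(st,open('pics/w12.pkl','wb'))
sc=bot.camera('scene'); save('s12',crop(sc,140,70,250,180,6))
E
```

```text
lift t 27.47 p [626.75 191.89 116.58] yaw 2.8657 w 42.44 F [-0.4  0.4 -1.9] M [-0.09 -0.   -0.07]
hover t 28.83 p [ 548.5  -115.93  109.78] yaw -2.8191 w 42.51 F [ 0.1  0.1 -2.2] M [-0.01 -0.01  0.  ]
```

View pics/w12.png

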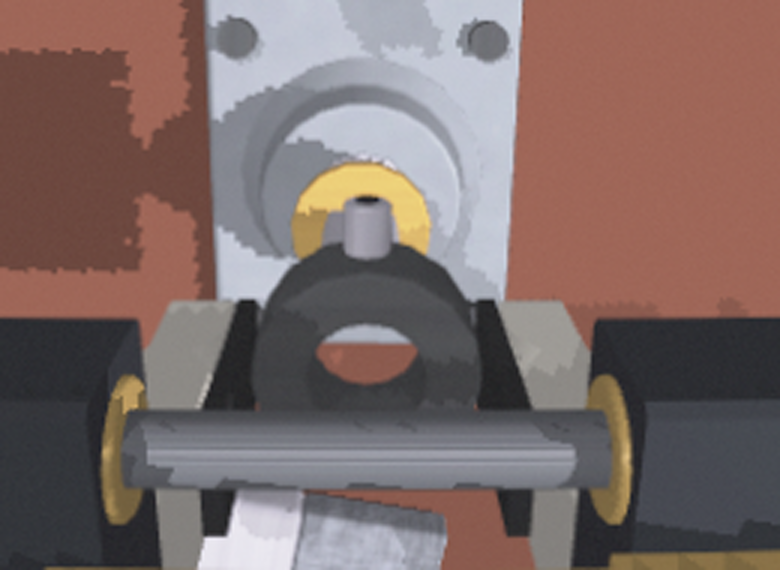

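View pics/s12.png

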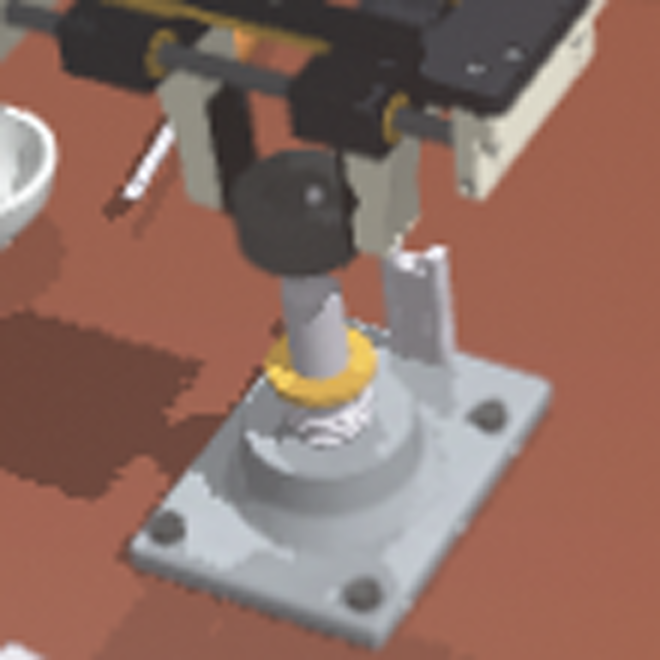

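```bash
python3 - <<'E'
from h import *
xy=np.array([548.1,-117.0])
bot.line_to([*xy,93],velocity=60); stp('93')
for z in (88,84,80,74,68):
    bot.line_to([*xy,z],velocity=50); s=stp(z)
    if abs(s['contact_force'][2])>14 or np.hypot(*s['contact_force'][:2])>12: print('stop'); break
E
```

```text
93 t 29.37 p [ 547.74 -117.05   92.39] yaw -2.82 w 42.94 F [-0.   0.3 -2.6] M [-0.01  0.03  0.01]
88 t 29.62 p [ 547.9  -117.02   87.75] yaw -2.8201 w 42.95 F [ 0.7  0.4 -1.9] M [ 0.01 -0.   -0.01]
84 t 29.87 p [ 547.92 -117.01   83.78] yaw -2.8201 w 42.92 F [-0.1 -0.1 -2.1] M [-0.    0.03 -0.03]
80 t 30.12 p [ 547.87 -117.01   79.69] yaw -2.8201 w 42.81 F [-0.1 -0.5 -2.1] M [ 0.    0.01 -0.03]
74 t 30.38 p [ 547.81 -116.99   73.54] yaw -2.8201 w 42.69 F [ 0.4 -0.4 -2.7] M [0.05 0.02 0.01]
68 t 30.65 p [ 547.9  -116.98   67.55] yaw -2.82 w 42.47 F [ 0.9 -0.4 -2.1] M [0.05 0.01 0.02]
```

```bash
python3 - <<'E'
from h import *
save('s13',crop(bot.camera('scene'),140,70,250,180,6)); stp()
E
```

```text
t 30.7 p [ 548.2  -116.98   67.84] yaw -2.8199 w 42.46 F [ 0.9 -0.4 -1.1] M [ 0.01 -0.05 -0.  ]
```

View pics/s13.png

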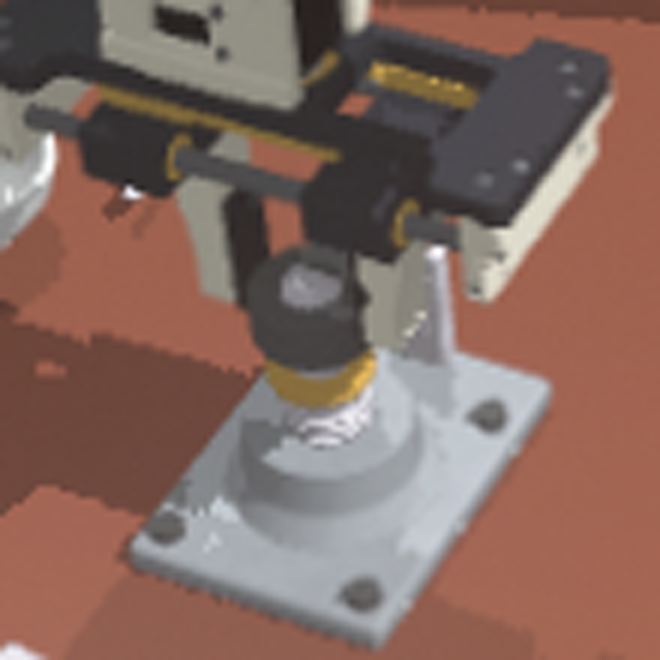

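```bash
python3 - <<'E'
from h import *
xy=np.array([548.1,-117.0])
for z in (58,54,52,51,50,49,48,47,46,45,44.5,44,43.5,43):
    bot.line_to([*xy,z],velocity=40); bot.pause(.05); s=stp(z)
    if s['contact_force'][2]>17 or np.hypot(*s['contact_force'][:2])>15: print('stop'); break
E
```

```text
58 t 31.15 p [ 548.19 -116.98   57.86] yaw -2.8199 w 42.47 F [ 0.3  0.2 -1.9] M [-0.03  0.   -0.01]
54 t 31.45 p [ 548.18 -116.97   53.93] yaw -2.82 w 42.53 F [-0.4  0.3 -2.1] M [-0.03  0.   -0.04]
52 t 31.75 p [ 548.38 -117.02   52.13] yaw -2.8199 w 43.04 F [ 0.4 -0.5 -1.4] M [-0.23 -0.12  0.02]
51 t 32.05 p [ 548.42 -117.01   51.31] yaw -2.8198 w 42.95 F [ 0.9 -0.5  2.2] M [-0.17  0.12  0.04]
50 t 32.35 p [ 548.4  -117.03   50.22] yaw -2.8199 w 42.5 F [-0.9 -0.4  3.9] M [-0.13  0.05  0.07]
49 t 32.65 p [ 548.38 -117.02   49.13] yaw -2.8199 w 42.94 F [ 0.4 -1.   4.2] M [-0.18 -0.08 -0.01]
48 t 32.95 p [ 548.37 -117.02   48.2 ] yaw -2.8199 w 42.74 F [-0.3 -1.   5.6] M [-0.14  0.   -0.02]
47 t 33.25 p [ 548.41 -117.01   47.29] yaw -2.8198 w 42.68 F [-0.2 -1.   6.2] M [-0.11  0.15 -0.02]
46 t 33.55 p [ 548.41 -117.01   46.4 ] yaw -2.8198 w 42.95 F [-0.6 -0.5  7. ] M [-0.05  0.27  0.01]
45 t 33.85 p [ 548.52 -117.05   45.97] yaw -2.8196 w 42.96 F [-2.3  0.1 12.2] M [0.21 0.9  0.03]
44.5 t 34.15 p [ 548.54 -117.04   45.89] yaw -2.8195 w 42.84 F [-3.9  1.  15.3] M [ 0.47  1.41 -0.03]
44 t 34.45 p [ 548.58 -117.08   45.84] yaw -2.8193 w 42.77 F [-6.1  1.4 20.3] M [0.69 1.92 0.02]
stop
```

```bash
python3 - <<'E'
from h import *
bot.pause(.3); stp()
a=crop(bot.camera('scene'),140,80,240,180,5); b=crop(bot.camera('wrist'),160,100,420,360,2)
b=b[:500,:]; save('s14',a); save('w14',b); stp()
t=bot.camera('top'); save('t14',t)
E
```

```text
t 34.75 p [ 548.62 -117.08   45.86] yaw -2.8193 w 42.84 F [-4.8  2.3 19.2] M [0.68 1.91 0.02]
 t 34.85 p [ 548.62 -117.09   45.87] yaw -2.8194 w 42.58 F [-5.6  2.  20.5] M [0.67 1.95 0.05]
```

View pics/s14.png

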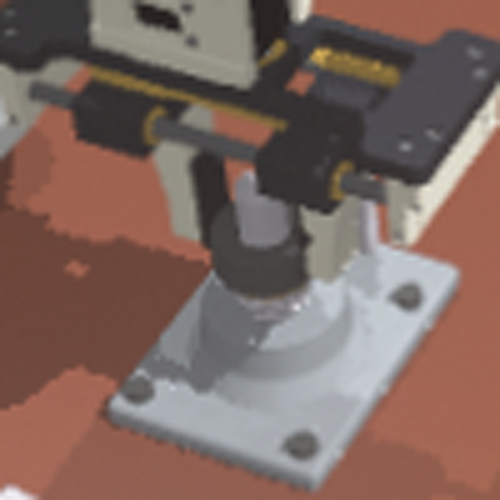

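View pics/w14.png

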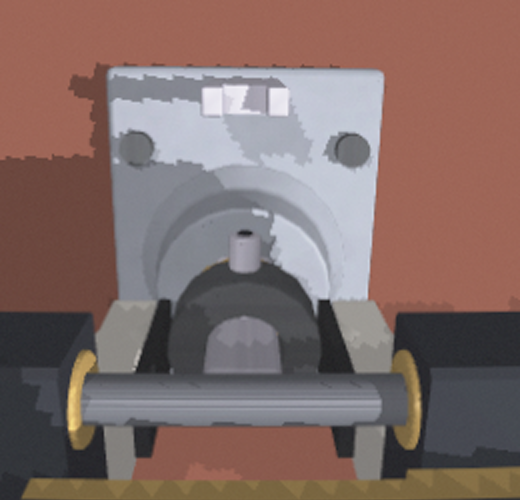

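View pics/t14.png

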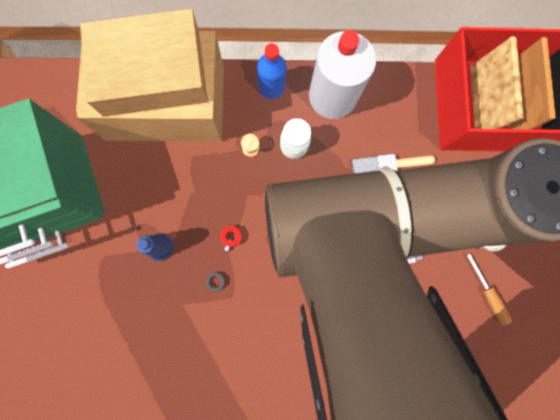

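```bash
python3 - <<'E'
from h import *
stp('final'); print(bot.close_job())
E
```

```text
final t 34.9 p [ 548.62 -117.07   45.85] yaw -2.8193 w 42.59 F [-5.1  1.5 19.6] M [ 0.69  1.95 -0.03]
the job is handed in; nothing more can be done
None
```

The job is done and was handed in at 34.9 s. The gripper still holds the collar, with the washer pressed fully home.

- **Spindle:** I pinched it on the flat and turned it clockwise about 0.77 rad. A wrist picture afterwards put the flat at −2.81 to −2.82 rad and the key rest at −2.82 rad.
- **Collar:** It went down the spindle with no noticeable side force. In the last picture the set screw is in line with the middle of the two prongs.
- **Washer:** The collar met the washer at a reported tool height of about 52 mm and came up hard at about 46 mm. That is the full 6 mm of travel. It is held there with about 20 N of upward force at the wrist and a 50 N grip, and this stayed steady over the last 0.5 s.
- **Jar and cone:** Both are still standing in the final top view.

**Failed or disagreed:**
- **Missed grasp:** My first grasp of the collar closed on air. The pictures put the real fingertips about 20 mm behind the reported TCP. I gripped again 17 mm lower, and the fingers closed on the collar at 42.9 mm.
- **Pinch height and width:** Because of that offset, the spindle was pinched about 20 mm higher than I intended, near its tip. The fingers read about 15 mm on the flat instead of 16 mm.
- **Side load:** Pressing down also leaves about 5 N sideways and 2 N m of moment at the wrist.

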